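# Tamper out from under the potted saucer

## Robot

A 6-joint arm with a two-finger parallel gripper is mounted at the origin on the work surface. World frame = base frame: x ahead of the robot, y to its left, z up, the work surface at z = 0. Lengths are in m, angles in rad, forces in N, time in s.
With the tool pointing down it reaches from about 0.275 to 0.825 m from the base axis. Payload 5.2 kg.
Tool frame: the origin (TCP) lies at the very end of the fingers, on their centre line; the grasp point (between the pads) lies 19 mm behind it; z points along the fingers, y is the direction in which the jaws open and shut (so a half turn about z gives the same grasp; the last joint's range is limited). The gripper opens to 93 mm and grips with 3 to 60 N. Pads are 15 mm wide; open, the fingers measure 128 mm over their backs; the gripper's body (75 mm by 188 mm) begins 65 mm behind the grasp point.
Start: joints at [-1.458, 0.259, 1.535, -0, 1.348, -0.203], TCP at [0.171, -0.523, 0.219] pointing down, gripper open.
Joint ranges: [-3.14, 3.14], [-0.91, 2.08], [0.19, 2.58], [-1.22, 4.36], [0.22, 2.71], [-3.12, 3.12]. Speed limits (rad/s): [2.57, 2.57, 3.14, 3.14, 3.14, 3.14].

## Interface

Orientations are given as [roll, pitch, yaw] about the fixed x, y, z axes, in that order (R = Rz(yaw) Ry(pitch) Rx(roll)).
In Python, from station import manip gives the robot as it stands. The module is installed in compiled form; this text tells all that it offers.
- The arm moves only by the tool servo_tool, never from a script. Its argument "steps" is a list that holds one entry, the list of rows, each a list of 7 numbers: the shift along the tool's x, y, z in cm, then the turn, a rotation vector about the tool's x, y, z in degrees, then the gripper's target within -1 to 1 (fully open at 1, half-way at 0, shut at -1). In form: [[[x, y, z, rx, ry, rz, grip], ...]]. A call has 1 to 8 rows; each row shifts and turns the commanded pose from where the row before left it, along the tool's axes as they then stand; what a row does not reach is not made up. A row lasts 1/10 s, in which the tool goes at most 50 mm and 8.59 degrees, less where a joint would pass 70% of its speed; a pose out of reach is approached as far as the arm can. A call is refused whole if a number of a shift passes 5 or a number of a turn 8.59, either way. A call with a gripper value outside its range is refused whole. The fingers move at their own pace and stop on an object; "newtons" is the grip in N (left out, the last holds). Time passes only in rows, so rows that do not move let the fingers close. It gives the time, the measured TCP pose, the force and the opening at its end, in the units of the state.
- manip.read_state(): the state, without advancing time (a new reading comes with each control period).
- manip.camera(name): name is "scene" or "top" or "wrist"; returns a dict with "image" (480x640x3 uint8, red, green, blue), "depth" (480x640 float32, m along the optical axis (not along the pixel's ray), 0 where there is no reading), "fx", "fy", "cx", "cy" (pixels), "pose" (4x4, takes a point from camera to world coordinates). Camera axes: x right, y down, z forward; pixel columns grow to the right and rows downward; lengths in m; the calibration is good to about 2 mm. A picture is of the moment at which its call begins.
- manip.finish_job(): hands the job in, once; it reports no verdict.
The state is a dict: "time_s": time; "joints": joint angles; "joint_vel": joint speeds; "tau": joint torques, N m; "position": TCP position; "tool_rot": TCP orientation; "contact_force": force on the tool from outside, world axes, zero at the start; "moment": the same for the moment, N m; "finger_gap": opening from 0.0 (shut) to 1.0 (fully open).
Only numpy, scipy, OpenCV 4.12 (cv2) and the standard library are available. Lean on these libraries where they do the work, as an engineer would, in place of code of your own. Each camera call takes 0.05 s, during which the arm holds its last target. There are 200 camera calls.

## Task

The wooden paddle tamper is trapped under the saucer of nested pots, beneath the slatted shelf. Draw it gently out by its handle so that the two pegs hold the saucer back and the pots are left standing, still nested in the saucer, on the bench behind the pegs; touch neither saucer nor pots with the robot. Then lay the tamper flat in the tool tray with the end of its blade square and snug against the tray's tall end board, and leave the other things on the bench as they stand.

Things in the scene. Friction and masses are not known exactly. Their poses are not given: they have to be found in the camera images.
- rack: Fixed dark wooden stand. Origin on the bench midway between two upright polished steel stop pegs (14 mm diameter, 50 mm high, centres at x = +48 and -48 mm, so 82 mm apart inside); z up; its y axis is the way the tamper is drawn out. Four legs 22 mm square at x = +-130, y = -165 and +20 mm carry a slatted shelf.
- shelf_edge (a point): Middle of the shelf's lower front edge, at y = +65, z = 186 mm of the rack, axes as the rack's. The shelf is 286 mm wide (x), reaches 250 mm back (-y), top at 212 mm. It overhangs most of the tamper's handle, so an upright gripper does not fit there; one leaned 30 to 40 degrees towards +y does.
- tamper: The loose light-wood paddle tamper, 210 mm long, about 150 g. Origin on its underside, below the saucer's middle. y axis along it towards the handle's free end, z up. Flat blade 64 wide (x), 14 thick, from y = -55 to +65 mm; centre of mass about y = 37 mm.
- tamper_handle (a point): Centre of the tamper's square handle: 24 wide (x), 90 long (y), 26 high, its underside 14 mm above the underside of the blade. Lies at y = 110, z = 27 mm of the tamper; the handle spans y = 65 to 155 mm. Axes as the tamper's.
- tamper_toe (a point): Middle of the end face of the blade, the end away from the handle (y = -55, z = 7 mm of the tamper). Axes as the tamper's.
- saucer: White glazed ceramic saucer, loose, about 250 g, standing on the blade; at first 10 to 25 mm short of touching the pegs. Origin at the middle of its underside, foot 110 mm diameter, rim 124 mm diameter, 20 mm high, floor 6 mm thick.
- pot_large: Largest of three nested grey plastic pots, standing in the saucer: 94 mm rim, 85 high, 40 g. Origin at the middle of its underside, z up.
- pot_medium: Middle pot, standing in the largest: 78 mm rim, 82 high, 30 g. Origin at the middle of its underside.
- pot_small: Smallest pot, innermost: 62 mm rim, 79 high, 20 g. Origin at the middle of its underside.
- tray: Fixed shallow wooden tool tray, 176 (x) by 276 mm (y). Origin under its centre, z up. Floor 6 mm thick. The tall end board, 45 mm high, is at its -y end, inner face at y = -130 mm; the other three sides are 16 mm high, inner faces at y = +130 and x = +-80 mm.
- spray_bottle: White plastic push-button spray bottle, 68 mm diameter, 189 high, bystander. Origin under its middle.
- weeder: Chrome hand weeder lying flat, 240 mm long, 30 wide, 24 high, bystander. Origin at its middle on the bench, x along it.
- clay_pot: Terracotta pot, 80 mm diameter, 70 high, bystander. Origin under its middle.
- twine_reel: Empty wooden twine reel, 60 mm diameter, 63 high, bystander. Origin under its middle.
- jar: Glass jar with a steel cap, 64 mm diameter, 85 high, bystander. Origin under its middle.
- brush: Bench brush lying flat, bystander.
Mind the look-alikes: they are no part of the job. What is shaped like the tamper but turquoise is not meant.

How it is judged:
By the outcome, as a careful person would: the job done as asked, in the order asked, and still so for the second after the job is handed in, with the robot touching nothing.
It also fails if it takes over 54 s, if anything falls off the work surface, if the arm or the gripper's body presses on something with over 40 N, if the wrist force passes 120 N, or if a joint passes its speed limit or range.

## Working session

There is one attempt and no reset: what is moved stays moved. The work goes in short steps, Python scripts to look and compute and a tool call to move; the robot and the scene stay as the last step left them, time stands still between calls to the robot, and variables do not carry over. Pictures are saved under pics/ and viewed, about 8 in all and at most 12, crops included, and the job is handed in when it is done.

Besides the shell and the picture viewer there is one more tool, called after "Emit:" as name([rows], argument=value, ...), one row to a line, values as JSON. servo_tool: Moves the arm, as the interface text tells. Its arguments: {"type":"object","properties":{"steps":{"type":"array","items":{"type":"array","items":{"type":"array","items":{"type":"number"}}}},"newtons":{"type":"number"}},"required":["steps"]}

```bash
mkdir -p pics; ls
cat > h.py <<'E'
import numpy as np,cv2
from station import manip
def snap(n,tag):
    c=manip.camera(n); np.savez(f'{tag}.npz',**c); cv2.imwrite(f'pics/{tag}.png',c['image'][:,:,::-1]); return c
def load(t): return dict(np.load(f'{t}.npz'))
def ray(c,u,v,z):
    d=c['pose'][:3,:3]@np.array([(u-c['cx'])/c['fx'],(v-c['cy'])/c['fy'],1]);o=c['pose'][:3,3];return o+d*(z-o[2])/d[2]
def dep(c,u,v):
    d=c['depth'][int(v),int(u)];return c['pose'][:3,:3]@(np.array([(u-c['cx'])/c['fx'],(v-c['cy'])/c['fy'],1])*d)+c['pose'][:3,3]
def cloud(c):
    v,u=np.mgrid[:480,:640];d=c['depth'];p=np.stack([(u-c['cx'])/c['fx']*d,(v-c['cy'])/c['fy']*d,d],-1);return p@c['pose'][:3,:3].T+c['pose'][:3,3]
E
python3 - <<'E'
from h import *
np.set_printoptions(precision=3,suppress=True)
for n in('scene','top'):
    c=snap(n,n+'0');print(n,c['fx'],c['pose'])
print(manip.read_state())
E
```

```text
pics
scene 442.35357519663705 [[-0.881 -0.357  0.311  0.181]
 [-0.474  0.664 -0.579  0.526]
 [ 0.    -0.657 -0.754  0.907]
 [ 0.     0.     0.     1.   ]]
top 609.862864715915 [[ 0.024 -0.99   0.136  0.32 ]
 [-1.    -0.025 -0.01  -0.059]
 [ 0.013 -0.135 -0.991  1.547]
 [ 0.     0.     0.     1.   ]]
{'time_s': 0.1, 'joints': array([-1.458,  0.259,  1.536,  0.   ,  1.348, -0.203]), 'joint_vel': array([-0.002, -0.003, -0.002,  0.   ,  0.001, -0.   ]), 'tau': array([  0.002, -43.821, -28.464,   0.072,   0.036,  -0.   ]), 'position': array([ 0.171, -0.522,  0.218]), 'tool_rot': array([-3.14 , -0.   ,  0.316]), 'contact_force': array([ 0.741, -0.056,  0.375]), 'moment': array([ 0.009, -0.003, -0.085]), 'finger_gap': 1.0012028381369407}
```

View pics/scene0.png

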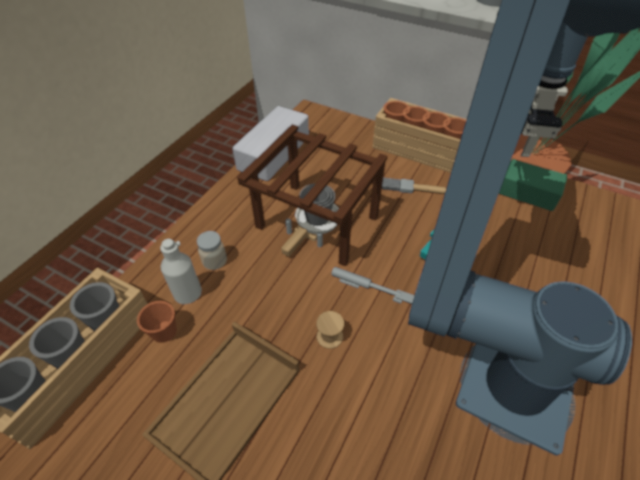

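View pics/top0.png

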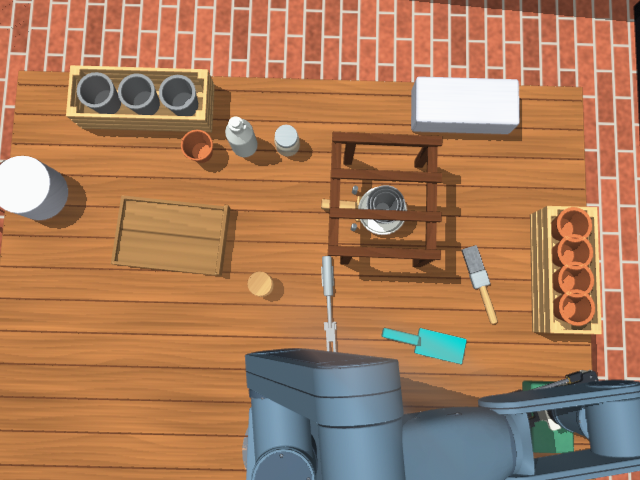

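Run:
```python
from h import *
t=load('top0')['image'][:,:,::-1];s=load('scene0')['image'][:,:,::-1]
a=cv2.resize(t[170:250,310:420],None,fx=5,fy=5,interpolation=2)   #550x400
b=cv2.resize(s[175:265,270:360],(400,400),interpolation=2)
d=np.zeros((400,800,3),np.uint8);d[:,:440]=cv2.resize(a,(440,320))[0:1].repeat(1,0) if 0 else 0
d[:320,:440]=cv2.resize(a,(440,320));d[:360,440:]=cv2.resize(b,(360,360))
cv2.imwrite('pics/crop0.png',d)
np.set_printoptions(precision=3,suppress=True)
T=load('top0');
C=cloud(T)
# tray corners rough
for u,v in[(121,197),(228,206),(220,274),(114,264)]:print('tray',ray(T,u,v,.016))
# shelf points by height
m=(C[...,2]>.205)&(C[...,2]<.222)&(T['depth']>0)
m[:, :320]=0;m[:,445:]=0;m[275:]=0;m[:125]=0
p=C[m][:,:2].astype(np.float32);print(m.sum());r=cv2.minAreaRect(p);print(r,cv2.boxPoints(r))
# clouds by height for tray boards
m=(C[...,2]>.035)&(C[...,2]<.055);m[:,:100]=0;m[:,240:]=0;m[:190]=0;m[280:]=0
p=C[m];print('tall',m.sum(),p.min(0) if len(p) else 0,p.max(0) if len(p) else 0); r=cv2.minAreaRect(p[:,:2].astype(np.float32));print(r)
m=(C[...,2]>.008)&(C[...,2]<.055);m[:,:100]=0;m[:,240:]=0;m[:190]=0;m[280:]=0
r=cv2.minAreaRect(C[m][:,:2].astype(np.float32));print('tray',r,cv2.boxPoints(r))
# handle
for u in range(318,352,3):
  print(u,[ '%.3f'%C[v,u,2] for v in range(196,214,2)])
```

```text
tray [0.613 0.448 0.016]
tray [0.597 0.176 0.016]
tray [0.424 0.188 0.016]
tray [0.442 0.454 0.016]
4415
((0.598169207572937, -0.2042284458875656), (0.250052809715271, 0.28365010023117065), 89.1566162109375) [[ 0.455 -0.327]
 [ 0.738 -0.331]
 [ 0.742 -0.081]
 [ 0.458 -0.077]]
tall 310 [0.422 0.172 0.035] [0.595 0.196 0.053]
((0.5080533623695374, 0.18438303470611572), (0.011753476224839687, 0.17369775474071503), 85.62435150146484)
tray ((0.5195958018302917, 0.32139045000076294), (0.2277117371559143, 0.33237725496292114), 0.07123634964227676) [[0.406 0.487]
 [0.406 0.155]
 [0.634 0.155]
 [0.633 0.488]]
318 ['0.002', '0.002', '-0.001', '0.003', '0.002', '-0.001', '-0.004', '0.003', '-0.001']
321 ['-0.002', '-0.001', '0.001', '0.035', '0.034', '0.036', '0.023', '-0.006', '-0.001']
324 ['-0.002', '0.001', '0.040', '0.037', '0.040', '0.037', '0.029', '-0.001', '-0.005']
327 ['-0.001', '0.003', '0.038', '0.040', '0.035', '0.042', '0.035', '0.005', '-0.005']
330 ['0.198', '0.197', '0.199', '0.198', '0.197', '0.198', '0.212', '0.211', '0.208']
333 ['0.197', '0.202', '0.197', '0.202', '0.197', '0.201', '0.207', '0.211', '0.208']
336 ['0.199', '0.201', '0.204', '0.194', '0.203', '0.199', '0.213', '0.208', '0.215']
339 ['0.198', '0.201', '0.204', '0.196', '0.042', '0.038', '0.206', '0.204', '0.209']
342 ['0.001', '0.000', '0.034', '0.036', '0.039', '0.043', '0.207', '0.215', '0.216']
345 ['-0.001', '0.004', '0.000', '0.041', '0.035', '0.036', '0.207', '0.209', '0.212']
348 ['-0.004', '-0.001', '0.004', '0.037', '0.035', '0.037', '0.211', '0.210', '0.208']
351 ['0.001', '0.000', '-0.006', '0.040', '0.041', '0.037', '0.213', '0.208', '0.209']
```

View pics/crop0.png

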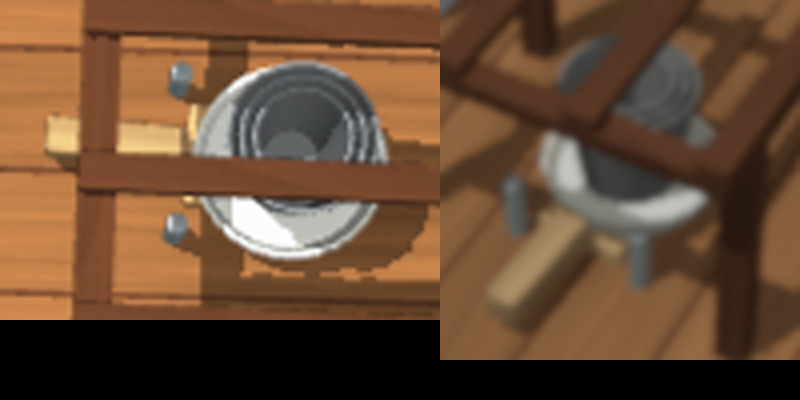

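Run:
```python
from h import *
np.set_printoptions(precision=3,suppress=True)
T=load('top0');S=load('scene0')
for u,v in[(355,186.7),(354.3,224.3)]:print('peg',ray(T,u,v,.05))
for c,(u0,u1,v0,v1) in((T,(315,360,190,215)),(S,(275,320,215,262))):
    C=cloud(c);h=cv2.cvtColor(c['image'],cv2.COLOR_RGB2HSV)
    m=np.zeros((480,640),bool);m[v0:v1,u0:u1]=1
    m&=(C[...,2]>.028)&(C[...,2]<.05)&(h[...,0]>12)&(h[...,0]<30)&(h[...,2]>100)&(h[...,1]>50)
    v,u=np.nonzero(m)
    P=np.array([ray(c,a,b,.040) for a,b in zip(u,v)])
    for lo in np.arange(-.125,0.02,.01):
        q=P[(P[:,1]>=lo)&(P[:,1]<lo+.01)]
        if len(q):print('%.3f n%d x %.4f..%.4f'%(lo,len(q),q[:,0].min(),q[:,0].max()))
    r=cv2.minAreaRect(P[:,:2].astype(np.float32));print(r,P[:,1].max(),P[:,1].min())
    print(h[v,u][::40])
# saucer ellipse in top: white rim
for u,v in[(296-0,160)]:pass
print(ray(T,310+290/4,170+160/4,.034))
# tray boards at fine: inner edges
```

```text
peg [ 0.648 -0.145  0.05 ]
peg [ 0.553 -0.145  0.05 ]
-0.125 n28 x 0.5978..0.6133
-0.115 n29 x 0.5975..0.6156
-0.085 n27 x 0.5942..0.6172
-0.075 n39 x 0.5940..0.6170
-0.065 n16 x 0.5938..0.6168
((0.6064937114715576, -0.1083243191242218), (0.022973040118813515, 0.09554576873779297), 1.5070264339447021) -0.060484625567547 -0.1559799971763854
[[ 18 123 224]
 [ 14 143 171]
 [ 18 118 224]
 [ 17 121 152]
 [ 20 110 241]
 [ 17 120 168]]
-0.125 n28 x 0.5870..0.6113
-0.115 n30 x 0.5870..0.6128
-0.105 n29 x 0.5875..0.6133
-0.095 n29 x 0.5892..0.6126
-0.085 n29 x 0.5903..0.6141
-0.075 n31 x 0.5902..0.6156
-0.065 n26 x 0.5907..0.6138
-0.055 n4 x 0.5963..0.6086
((0.6042933464050293, -0.11362944543361664), (0.05495208129286766, 0.11817196011543274), 20.754114151000977) -0.05263801144416569 -0.15914495302030884
[[ 13  96 101]
 [ 18 102 160]
 [ 16 117 142]
 [ 17 102 165]
 [ 17 108 127]
 [ 18 105 156]
 [ 18 106 144]]
[ 0.594 -0.216  0.034]
```

Run:
```python
from h import *
np.set_printoptions(precision=4,suppress=True)
T=load('top0');C=cloud(T);S=load('scene0');D=cloud(S)
def blob(c,C,u0,u1,v0,v1,z0,z1,n):
    q=C[v0:v1,u0:u1].reshape(-1,3);q=q[(q[:,2]>z0)&(q[:,2]<z1)]
    print(n,len(q),np.percentile(q,2,axis=0),np.percentile(q,98,axis=0))
blob(T,C,265,310,115,165,.075,.1,'jarcap');blob(T,C,222,262,112,160,.12,.2,'bottle');blob(S,D,190,230,228,272,.07,.1,'jarS')
blob(S,D,155,205,235,305,.05,.13,'botS');blob(T,C,240,280,268,300,.05,.08,'reel');blob(T,C,180,215,128,163,.055,.09,'clay')
# tray: tall board top edge and rims, height bins
for n,c,X,b in(('T',T,C,(100,240,190,282)),('S',S,D,(140,310,320,480))):
    u0,u1,v0,v1=b;q=X[v0:v1,u0:u1].reshape(-1,3)
    k=q[(q[:,2]>.030)&(q[:,2]<.06)&(q[:,1]<.21)&(q[:,1]>.15)];print(n,'tall',len(k))
    for x in np.arange(.42,.6,.03):
        s=k[(k[:,0]>x)&(k[:,0]<x+.03)]
        if len(s):print('%.2f'%x,len(s),np.percentile(s[:,1],[2,50,98]))
t=T['image'][:,:,::-1];a=cv2.resize(t[190:280,105:240],None,fx=4,fy=4,interpolation=2)
s=S['image'][:,:,::-1];b=cv2.resize(s[320:410,225:305],(240,270),interpolation=2)
d=np.zeros((360,800,3),np.uint8);d[:,:540]=a;d[:270,550:790]=b;cv2.imwrite('pics/tray.png',d)
```

```text
jarcap 404 [0.7402 0.006  0.0773] [0.7909 0.0557 0.0905]
bottle 518 [0.7355 0.1151 0.1207] [0.7822 0.1696 0.1921]
jarS 409 [0.733  0.0062 0.0711] [0.7887 0.1258 0.0924]
botS 1000 [0.7276 0.0366 0.0523] [0.785  0.2224 0.1291]
reel 473 [0.3743 0.058  0.0559] [0.4275 0.1111 0.0685]
clay 283 [0.703  0.2158 0.0556] [0.7773 0.2914 0.0758]
T tall 338
0.42 59 [0.184  0.1891 0.1959]
0.45 58 [0.1817 0.187  0.1932]
0.48 56 [0.1796 0.1846 0.1909]
0.51 61 [0.1769 0.1818 0.1882]
0.54 56 [0.1744 0.1796 0.1856]
0.57 48 [0.1724 0.1774 0.1835]
S tall 508
0.42 93 [0.1851 0.1923 0.1955]
0.45 91 [0.1822 0.1898 0.1935]
0.48 88 [0.1803 0.1877 0.1909]
0.51 84 [0.1777 0.1849 0.1884]
0.54 81 [0.1751 0.1828 0.1857]
0.57 64 [0.1728 0.1801 0.1838]
```

View pics/tray.png

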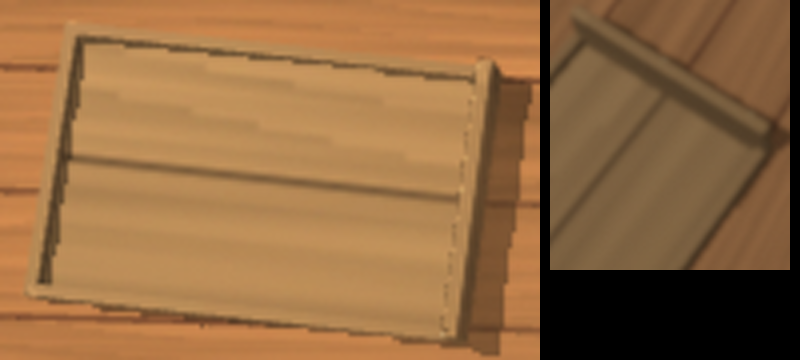

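```bash
cat >> h.py <<'E'
from scipy.spatial.transform import Rotation as Ro
def tool(yaw,lean):  # deg
    a=np.radians(yaw);l=np.radians(lean);xh=np.array([np.cos(a),np.sin(a),0]);yh=np.array([-np.sin(a),np.cos(a),0]);zh=np.array([0,0,1.])
    z=-np.sin(l)*yh-np.cos(l)*zh;return Ro.from_matrix(np.c_[np.cross(xh,z),xh,z])
def state():
    s=manip.read_state();return s,np.array(s['position']),Ro.from_euler('xyz',s['tool_rot'])
def plan(p1,R1,n,g,p0=None,R0=None):
    if p0 is None:_,p0,R0=state()
    w=(R0.inv()*R1).as_rotvec()/n;dp=(np.array(p1)-p0)/n;R=R0;rows=[]
    for k in range(n):
        rows.append([round(x,2) for x in R.inv().apply(dp)*100]+[round(x,2) for x in np.degrees(w)]+[g]);R=R*Ro.from_rotvec(w)
    for i in range(0,n,8):print(rows[i:i+8])
E
python3 - <<'E'
from h import *
plan([.56,.06,.36],tool(-4,0),16,1)
R=tool(-4,35);print(np.array([.603,-.093,.030])+R.apply([0,0,.019-.13]))
E
```

```text
[[np.float64(3.44), np.float64(-2.71), np.float64(-0.88), np.float64(-0.0), np.float64(-0.0), np.float64(-4.24), 1], [np.float64(3.63), np.float64(-2.44), np.float64(-0.88), np.float64(-0.0), np.float64(-0.0), np.float64(-4.24), 1], [np.float64(3.8), np.float64(-2.17), np.float64(-0.88), np.float64(-0.0), np.float64(-0.0), np.float64(-4.24), 1], [np.float64(3.95), np.float64(-1.88), np.float64(-0.88), np.float64(-0.0), np.float64(-0.0), np.float64(-4.24), 1], [np.float64(4.08), np.float64(-1.58), np.float64(-0.88), np.float64(-0.0), np.float64(-0.0), np.float64(-4.24), 1], [np.float64(4.19), np.float64(-1.28), np.float64(-0.88), np.float64(-0.0), np.float64(-0.0), np.float64(-4.24), 1], [np.float64(4.27), np.float64(-0.96), np.float64(-0.89), np.float64(-0.0), np.float64(-0.0), np.float64(-4.24), 1], [np.float64(4.33), np.float64(-0.64), np.float64(-0.89), np.float64(-0.0), np.float64(-0.0), np.float64(-4.24), 1]]
[[np.float64(4.37), np.float64(-0.32), np.float64(-0.89), np.float64(-0.0), np.float64(-0.0), np.float64(-4.24), 1], [np.float64(4.38), np.float64(0.0), np.float64(-0.89), np.float64(-0.0), np.float64(-0.0), np.float64(-4.24), 1], [np.float64(4.37), np.float64(0.33), np.float64(-0.89), np.float64(-0.0), np.float64(-0.0), np.float64(-4.24), 1], [np.float64(4.33), np.float64(0.65), np.float64(-0.89), np.float64(-0.0), np.float64(-0.0), np.float64(-4.24), 1], [np.float64(4.27), np.float64(0.97), np.float64(-0.89), np.float64(-0.0), np.float64(-0.0), np.float64(-4.24), 1], [np.float64(4.19), np.float64(1.28), np.float64(-0.89), np.float64(-0.0), np.float64(-0.0), np.float64(-4.24), 1], [np.float64(4.08), np.float64(1.59), np.float64(-0.89), np.float64(-0.0), np.float64(-0.0), np.float64(-4.24), 1], [np.float64(3.95), np.float64(1.89), np.float64(-0.89), np.float64(-0.0), np.float64(-0.0), np.float64(-4.24), 1]]
[ 0.60744118 -0.02948811  0.12092588]
```

Emit:
servo_tool([
  [[3.4,-2.7,-0.9,0,0,-4.2,1],[3.6,-2.4,-0.9,0,0,-4.2,1],[3.8,-2.2,-0.9,0,0,-4.2,1],[4,-1.9,-0.9,0,0,-4.2,1],[4.1,-1.6,-0.9,0,0,-4.2,1],[4.2,-1.3,-0.9,0,0,-4.2,1],[4.3,-1,-0.9,0,0,-4.2,1],[4.3,-0.6,-0.9,0,0,-4.2,1]],
])

```text
time_s: 0.9
position: [0.3663, -0.2298, 0.2908]
tool_rot: [-3.141, -0.0, 0.905]
contact_force: [1.1, -0.3, 0.1]
finger_gap: 1.002
```

Emit:
servo_tool([
  [[4.4,-0.3,-0.9,0,0,-4.2,0.3],[4.4,0,-0.9,0,0,-4.2,0.3],[4.4,0.3,-0.9,0,0,-4.2,0.3],[4.3,0.6,-0.9,0,0,-4.2,0.3],[4.3,1,-0.9,0,0,-4.2,0.3],[4.2,1.3,-0.9,0,0,-4.2,0.3],[4.1,1.6,-0.9,0,0,-4.2,0.3],[4,1.9,-0.9,0,0,-4.2,0.3]],
])

```text
time_s: 1.7
position: [0.5644, 0.0612, 0.3626]
tool_rot: [-3.141, 0.0, 1.492]
contact_force: [0.8, -1.3, -0.4]
finger_gap: 0.653
```

```bash
sed -i 's/round(x,2)/float(round(x,2))/g' h.py
python3 - <<'E'
from h import *
print(state()[:2])
plan([.607,-.02,.13],tool(-4,35),8,.3)
E
```

```text
({'time_s': 1.7, 'joints': array([-8.82951605e-02,  2.40001276e-01,  1.21669040e+00, -1.78604811e-04,
        1.68554548e+00, -9.45470051e-03]), 'joint_vel': array([ 0.71861428,  0.53494749, -0.88667508, -0.0055935 ,  0.34612379,
       -0.00830869]), 'tau': array([ -1.40955884, -48.23604584, -27.16026306,   0.33173413,
        -0.19277934,   0.0610667 ]), 'position': array([0.56437287, 0.06120667, 0.36260919]), 'tool_rot': array([-3.14094650e+00,  1.71341967e-04,  1.49193553e+00]), 'contact_force': array([ 0.84606789, -1.31276448, -0.40648078]), 'moment': array([-0.03208807, -0.09068261,  0.01621818]), 'finger_gap': 0.652902615999059}, array([0.56437287, 0.06120667, 0.36260919]))
[[-0.97, 0.61, 2.91, -0.02, -4.37, -0.06, 0.3], [-0.75, 0.61, 2.97, -0.02, -4.37, -0.06, 0.3], [-0.52, 0.61, 3.02, -0.02, -4.37, -0.06, 0.3], [-0.29, 0.61, 3.05, -0.02, -4.37, -0.06, 0.3], [-0.05, 0.61, 3.07, -0.02, -4.37, -0.06, 0.3], [0.18, 0.6, 3.06, -0.02, -4.37, -0.06, 0.3], [0.41, 0.6, 3.04, -0.02, -4.37, -0.06, 0.3], [0.64, 0.6, 3.0, -0.02, -4.37, -0.06, 0.3]]
```

Emit:
servo_tool([
  [[-1.0,0.6,2.9,0,-4.4,0,0.3],[-0.8,0.6,3,0,-4.4,0,0.3],[-0.5,0.6,3,0,-4.4,0,0.3],[-0.3,0.6,3,0,-4.4,0,0.3],[0,0.6,3,0,-4.4,0,0.3],[0.2,0.6,3,0,-4.4,0,0.3],[0.4,0.6,3,0,-4.4,0,0.3],[0.6,0.6,3,0,-4.4,0,0.3]],
])

```text
time_s: 2.5
position: [0.6054, -0.0223, 0.1311]
tool_rot: [3.141, 0.617, 1.489]
contact_force: [-0.6, -0.0, -0.2]
finger_gap: 0.651
```

Run:
```python
from h import *
c=snap('wrist','w1');s,p,R=state();print(p,R.as_matrix().round(3),c['pose'].round(3))
```

```text
[ 0.60240951 -0.02243443  0.12350167] [[ 0.059  0.997 -0.056]
 [ 0.811 -0.081 -0.579]
 [-0.582 -0.011 -0.813]] [[ 0.997 -0.052 -0.062  0.618]
 [-0.081 -0.631 -0.771  0.133]
 [ 0.001  0.774 -0.633  0.225]
 [ 0.     0.     0.     1.   ]]
```

View pics/w1.png

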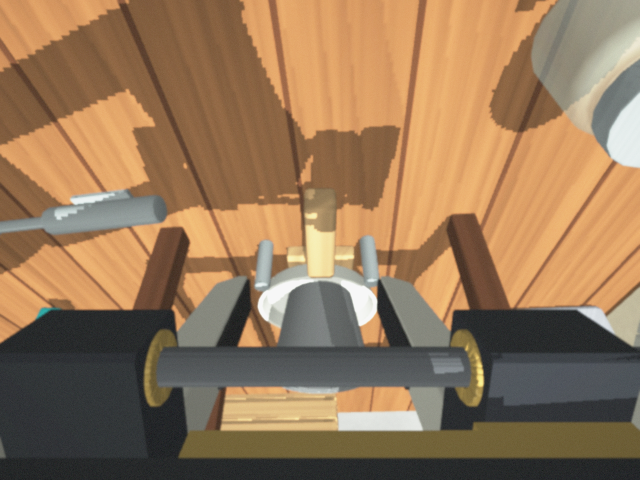

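Run:
```python
from h import *
np.set_printoptions(precision=4,suppress=True)
c=load('w1');C=cloud(c);h=cv2.cvtColor(c['image'],cv2.COLOR_RGB2HSV)
m=np.zeros((480,640),bool);m[180:280,285:355]=1
m&=(C[...,2]>.035)&(C[...,2]<.045)&(h[...,0]>14)&(h[...,0]<32)
v,u=np.nonzero(m);P=C[m]
for vv in range(195,285,8):
    k=v==vv
    if k.any():a,b=ray(c,u[k].min(),vv,.04),ray(c,u[k].max()+1,vv,.04);print(vv,u[k].min(),u[k].max(),a[:2],b[:2],(a+b)[0]/2)
print(P[:,1].max(),P[:,1].min())
k=(P[:,1]>-.135)&(P[:,1]<-.062);pf=np.polyfit(P[k,1],P[k,0],1);print(pf,np.polyval(pf,[-.06,-.093,-.145]),np.median(P[k],axis=0))
for uu,vv in[(265,243),(368,239)]:print(ray(c,uu,vv,.05))
plan([.6022,-.1039,.0144],tool(-4,35),8,.3)
```

```text
211 304 336 [ 0.5962 -0.0613] [ 0.6199 -0.0633] 0.6080565267202986
219 305 336 [ 0.5961 -0.0699] [ 0.6196 -0.0718] 0.6078598158975399
227 305 335 [ 0.5952 -0.0788] [ 0.6186 -0.0808] 0.6069013419883573
235 306 335 [ 0.5951 -0.0883] [ 0.6182 -0.0902] 0.6066645712623755
243 306 335 [ 0.5941 -0.0982] [ 0.6179 -0.1002] 0.6060194017380747
251 307 334 [ 0.594  -0.1087] [ 0.6167 -0.1106] 0.6053389125249717
259 307 334 [ 0.5929 -0.1197] [ 0.6163 -0.1217] 0.6046203825426408
267 307 334 [ 0.5918 -0.1314] [ 0.6159 -0.1334] 0.6038603922020431
275 309 333 [ 0.5924 -0.1439] [ 0.6146 -0.1457] 0.6034979655106046
-0.05918209589348511 -0.14943517682251994
[0.0617 0.6117] [0.608  0.606  0.6028] [ 0.6059 -0.0928  0.0407]
[ 0.5648 -0.0832  0.05  ]
[ 0.6418 -0.0847  0.05  ]
[[-0.03, 0.09, 1.7, -0.11, 0.07, -0.02, 0.3], [-0.03, 0.09, 1.7, -0.11, 0.07, -0.02, 0.3], [-0.04, 0.09, 1.7, -0.11, 0.07, -0.02, 0.3], [-0.04, 0.08, 1.7, -0.11, 0.07, -0.02, 0.3], [-0.04, 0.08, 1.7, -0.11, 0.07, -0.02, 0.3], [-0.04, 0.08, 1.7, -0.11, 0.07, -0.02, 0.3], [-0.05, 0.07, 1.7, -0.11, 0.07, -0.02, 0.3], [-0.05, 0.07, 1.7, -0.11, 0.07, -0.02, 0.3]]
```

Emit:
servo_tool([
  [[0,0.1,1.7,-0.1,0,0,0.3],[0,0.1,1.7,-0.1,0,0,0.3],[0,0.1,1.7,-0.1,0,0,0.2],[0,0.1,1.7,-0.1,0,0,0.2],[-0.1,0.1,1.7,-0.1,0,0,0.2],[-0.1,0.1,1.7,-0.1,0,0,0.2],[-0.1,0.1,1.7,-0.1,0,0,0.2],[0,0,1.3,0,0,0,0.2]],
])

```text
time_s: 3.35
position: [0.6063, -0.1018, 0.026]
tool_rot: [3.13, 0.614, 1.488]
contact_force: [-0.7, -0.5, -0.1]
finger_gap: 0.598
```

Emit:
servo_tool([
  [[0,0,0,0,0,0,0.2],[0,0,0,0,0,0,0.2]],
])

```text
time_s: 3.55
position: [0.6066, -0.1011, 0.0265]
tool_rot: [3.129, 0.614, 1.488]
contact_force: [-0.6, 0.2, 0.4]
finger_gap: 0.601
```

Run:
```python
from h import *
s,p,R=state();print(p,s['contact_force'])
plan([.604,-.1039,.0144],tool(-3.8,35),2,.2)
```

```text
[ 0.60661409 -0.1011485   0.02651499] [-0.60007788  0.21449419  0.4443185 ]
[[0.23, -0.13, 0.58, 0.08, 0.09, -0.38, 0.2], [0.23, -0.12, 0.58, 0.08, 0.09, -0.38, 0.2]]
```

Emit:
servo_tool([
  [[0.2,-0.1,0.6,0,0,-0.4,0.2],[0.2,-0.1,0.6,0.2,0,-0.4,0.2],[0,0,0,0,0,0,0.2],[0,0,0,0,0,0,0.2]],
])

```text
time_s: 3.95
position: [0.6043, -0.1045, 0.0139]
tool_rot: [-3.14, 0.614, 1.506]
contact_force: [0.0, 0.3, -0.5]
finger_gap: 0.6
```

Emit:
servo_tool([
  [[0,0,0,0,0,0,-0.2],[0,0,0,0,0,0,-0.3],[0,0,0,0,0,0,-0.4],[0,0,0,0,0,0,-0.6],[0,0,0,0,0,0,-1],[0,0,0,0,0,0,-1],[0,0,0,0,0,0,-1]],
], newtons=50)

```text
time_s: 4.65
position: [0.6046, -0.1046, 0.0142]
tool_rot: [-3.141, 0.614, 1.506]
contact_force: [-0.7, 0.2, 0.0]
finger_gap: 0.258
```

Run:
```python
from h import *
s,p,R=state();print(p,s['contact_force'],R.as_matrix().round(3))
a=np.radians(-3.8);yh=np.array([-np.sin(a),np.cos(a),0])
print('dir/cm',R.inv().apply(yh),'up',R.inv().apply([0,0,1]),'x',R.inv().apply([1,0,0]))
```

```text
[ 0.60457385 -0.10461642  0.01419183] [-0.74594403  0.18961233  0.03617703] [[ 0.053  0.998 -0.038]
 [ 0.815 -0.066 -0.575]
 [-0.576 -0.001 -0.817]]
dir/cm [ 8.17113052e-01  7.74799476e-04 -5.76476937e-01] up [-5.76476647e-01 -5.79572222e-04 -8.17113419e-01] x [ 0.05318819  0.99785235 -0.03823224]
```

Emit:
servo_tool([
  [[0.17,0,-0.12,0,0,0,-1],[0.17,0,-0.12,0,0,0,-1],[0.17,0,-0.12,0,0,0,-1],[0.17,0,-0.12,0,0,0,-1],[0.17,0,-0.12,0,0,0,-1],[0.17,0,-0.12,0,0,0,-1],[0.17,0,-0.12,0,0,0,-1],[0.17,0,-0.12,0,0,0,-1]],
])

```text
time_s: 5.45
position: [0.6055, -0.0879, 0.0141]
tool_rot: [-3.14, 0.615, 1.506]
contact_force: [-0.2, -3.2, 1.1]
finger_gap: 0.258
```

Emit:
servo_tool([
  [[0.17,0,-0.12,0,0,0,-1],[0.17,0,-0.12,0,0,0,-1],[0.17,0,-0.12,0,0,0,-1],[0.17,0,-0.12,0,0,0,-1],[0.17,0,-0.12,0,0,0,-1],[0.17,0,-0.12,0,0,0,-1],[0.17,0,-0.12,0,0,0,-1],[0.17,0,-0.12,0,0,0,-1]],
])

```text
time_s: 6.25
position: [0.6063, -0.0716, 0.0142]
tool_rot: [-3.14, 0.615, 1.506]
contact_force: [0.1, -5.6, 0.1]
finger_gap: 0.255
```

Run:
```python
from h import *
c=snap('wrist','w2');t=snap('top','t2')
s,p,R=state();print(p,s['contact_force'],s['moment'])
d=np.zeros((480,800,3),np.uint8);d[:480,:500]=cv2.resize(c['image'][100:440,140:500,::-1],(500,480));d[:300,500:]=cv2.resize(t['image'][165:255,310:400,::-1],(300,300))
cv2.imwrite('pics/c2.png',d)
```

```text
[ 0.60636844 -0.0713494   0.01415706] [-0.27017744 -4.45353307  0.69889156] [-0.40664544 -0.14180776 -0.10577291]
```

View pics/c2.png

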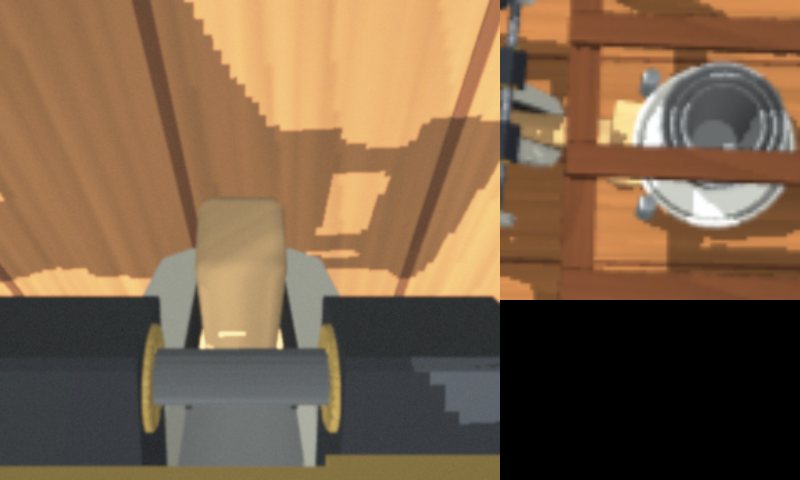

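Emit:
servo_tool([
  [[0.17,0,-0.12,0,0,0,-1],[0.17,0,-0.12,0,0,0,-1],[0.17,0,-0.12,0,0,0,-1],[0.17,0,-0.12,0,0,0,-1],[0.17,0,-0.12,0,0,0,-1],[0.17,0,-0.12,0,0,0,-1],[0.17,0,-0.12,0,0,0,-1],[0.17,0,-0.12,0,0,0,-1]],
])

```text
time_s: 7.15
position: [0.6074, -0.0551, 0.0142]
tool_rot: [-3.14, 0.615, 1.506]
contact_force: [-0.2, -6.4, 0.2]
finger_gap: 0.255
```

Emit:
servo_tool([
  [[0.17,0,-0.12,0,0,0,-1],[0.17,0,-0.12,0,0,0,-1],[0.17,0,-0.12,0,0,0,-1],[0.17,0,-0.12,0,0,0,-1],[0.17,0,-0.12,0,0,0,-1],[0.17,0,-0.12,0,0,0,-1],[0.17,0,-0.12,0,0,0,-1],[0.17,0,-0.12,0,0,0,-1]],
])

```text
time_s: 7.95
position: [0.6084, -0.0387, 0.0142]
tool_rot: [-3.14, 0.615, 1.506]
contact_force: [-0.7, -7.2, 1.3]
finger_gap: 0.258
```

Emit:
servo_tool([
  [[0.17,0,-0.12,0,0,0,-1],[0.17,0,-0.12,0,0,0,-1],[0.17,0,-0.12,0,0,0,-1],[0.17,0,-0.12,0,0,0,-1],[0.17,0,-0.12,0,0,0,-1],[0.17,0,-0.12,0,0,0,-1],[0.17,0,-0.12,0,0,0,-1],[0.17,0,-0.12,0,0,0,-1]],
])

```text
time_s: 8.75
position: [0.6097, -0.0215, 0.0141]
tool_rot: [-3.14, 0.615, 1.506]
contact_force: [0.1, -4.2, 0.6]
finger_gap: 0.256
```

Run:
```python
from h import *
c=snap('scene','s3');t=snap('top','t3')
s,p,R=state();print(p,s['contact_force'],s['moment'])
d=np.zeros((450,800,3),np.uint8);d[:450,:450]=cv2.resize(c['image'][160:280,250:370,::-1],(450,450));d[:350,450:]=cv2.resize(t['image'][165:255,310:400,::-1],(350,350))
cv2.imwrite('pics/c3.png',d)
```

```text
[ 0.60976575 -0.02111873  0.01415493] [-0.41279544 -2.32436758  3.33981595] [-0.34814793 -0.01044802 -0.13447193]
```

View pics/c3.png

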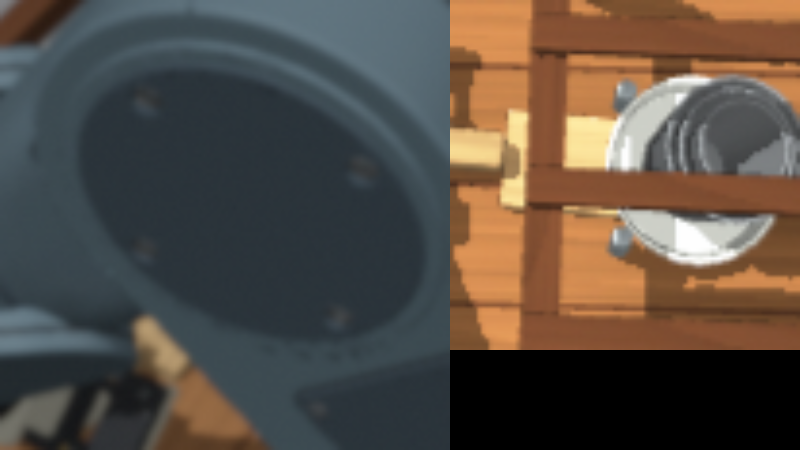

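Emit:
servo_tool([
  [[0.1,0,-0.07,0,0,0,-1],[0.1,0,-0.07,0,0,0,-1],[0.1,0,-0.07,0,0,0,-1],[0.1,0,-0.07,0,0,0,-1],[0.1,0,-0.07,0,0,0,-1],[0.1,0,-0.07,0,0,0,-1],[0.1,0,-0.07,0,0,0,-1],[0.1,0,-0.07,0,0,0,-1]],
])

```text
time_s: 9.65
position: [0.6106, -0.0118, 0.0141]
tool_rot: [-3.141, 0.614, 1.506]
contact_force: [0.5, -3.4, 2.0]
finger_gap: 0.254
```

Emit:
servo_tool([
  [[0.1,0,-0.07,0,0,0,-1],[0.1,0,-0.07,0,0,0,-1],[0.1,0,-0.07,0,0,0,-1],[0.1,0,-0.07,0,0,0,-1],[0.1,0,-0.07,0,0,0,-1],[0.1,0,-0.07,0,0,0,-1],[0.1,0,-0.07,0,0,0,-1],[0.1,0,-0.07,0,0,0,-1]],
])

```text
time_s: 10.45
position: [0.6112, -0.0021, 0.0141]
tool_rot: [-3.14, 0.615, 1.506]
contact_force: [-0.6, -2.6, 2.6]
finger_gap: 0.257
```

Emit:
servo_tool([
  [[0.1,0,-0.07,0,0,0,-1],[0.1,0,-0.07,0,0,0,-1],[0.1,0,-0.07,0,0,0,-1],[0.1,0,-0.07,0,0,0,-1],[0.1,0,-0.07,0,0,0,-1],[0.1,0,-0.07,0,0,0,-1],[0.1,0,-0.07,0,0,0,-1],[0.1,0,-0.07,0,0,0,-1]],
])

```text
time_s: 11.25
position: [0.6118, 0.0077, 0.014]
tool_rot: [-3.141, 0.615, 1.506]
contact_force: [0.4, -3.8, 3.0]
finger_gap: 0.256
```

Emit:
servo_tool([
  [[0.1,0,-0.07,0,0,0,-1],[0.1,0,-0.07,0,0,0,-1],[0.1,0,-0.07,0,0,0,-1],[0.1,0,-0.07,0,0,0,-1],[0.1,0,-0.07,0,0,0,-1],[0.1,0,-0.07,0,0,0,-1],[0.1,0,-0.07,0,0,0,-1],[0.1,0,-0.07,0,0,0,-1]],
])

```text
time_s: 12.05
position: [0.6124, 0.0174, 0.014]
tool_rot: [-3.14, 0.615, 1.506]
contact_force: [0.0, -3.7, 3.0]
finger_gap: 0.254
```

Emit:
servo_tool([
  [[0.1,0,-0.07,0,0,0,-1],[0.1,0,-0.07,0,0,0,-1],[0.1,0,-0.07,0,0,0,-1],[0.1,0,-0.07,0,0,0,-1],[0.1,0,-0.07,0,0,0,-1],[0.1,0,-0.07,0,0,0,-1],[0.1,0,-0.07,0,0,0,-1],[0.1,0,-0.07,0,0,0,-1]],
])

```text
time_s: 12.85
position: [0.6131, 0.0272, 0.014]
tool_rot: [-3.14, 0.615, 1.506]
contact_force: [-0.5, -3.9, 3.7]
finger_gap: 0.256
```

Emit:
servo_tool([
  [[0.1,0,-0.07,0,0,0,-1],[0.1,0,-0.07,0,0,0,-1],[0.1,0,-0.07,0,0,0,-1],[0.1,0,-0.07,0,0,0,-1],[0.1,0,-0.07,0,0,0,-1],[0.1,0,-0.07,0,0,0,-1],[0.1,0,-0.07,0,0,0,-1],[0.1,0,-0.07,0,0,0,-1]],
])

```text
time_s: 13.65
position: [0.6137, 0.0369, 0.0139]
tool_rot: [-3.141, 0.615, 1.506]
contact_force: [-0.0, -4.4, 5.4]
finger_gap: 0.253
```

Run:
```python
from h import *
t=snap('top','t4')
s,p,R=state();print(p,s['contact_force'],s['moment'])
cv2.imwrite('pics/c4.png',cv2.resize(t['image'][155:265,230:400,::-1],(680,440)))
```

```text
[0.61374161 0.03712489 0.01390321] [ 0.32882955 -3.2425305   5.18135372] [-1.11972942  0.02485624 -0.06197493]
```

View pics/c4.png

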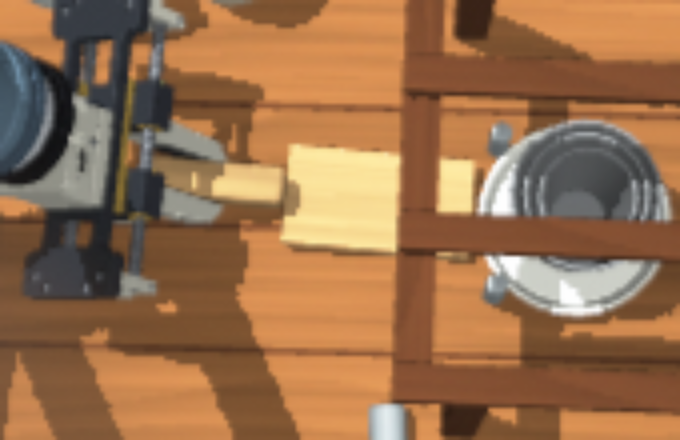

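Emit:
servo_tool([
  [[0.3,0,-0.21,0,0,0,-1],[0.4,0,-0.28,0,0,0,-1],[0.5,0,-0.35,0,0,0,-1],[0.5,0,-0.35,0,0,0,-1],[0.5,0,-0.4,0,0,0,-1],[0.5,0,-0.5,0,0,0,-1],[0.4,0,-0.6,0,0,0,-1],[0.3,0,-0.7,0,0,0,-1]],
], newtons=60)

```text
time_s: 14.5
position: [0.6164, 0.0857, 0.0209]
tool_rot: [-3.139, 0.613, 1.507]
contact_force: [0.5, 0.3, -1.6]
finger_gap: 0.256
```

Run:
```python
from h import *
s,p,R=state();print(p,s['contact_force'],s['moment'])
T=tool(-4.7,35)
plan([.58,.16,.084],T,8,-1)
plan([.523,.372,.084],T,12,-1,np.array([.58,.16,.084]),T)
```

```text
[0.61635725 0.08569994 0.02094509] [ 0.51136617  0.26673514 -1.57467527] [ 0.44902553 -0.07951066  0.0117577 ]
[[0.28, -0.52, -1.16, 0.06, 0.01, 0.11, -1], [0.28, -0.52, -1.16, 0.06, 0.01, 0.11, -1], [0.28, -0.52, -1.16, 0.06, 0.01, 0.11, -1], [0.28, -0.52, -1.16, 0.06, 0.01, 0.11, -1], [0.28, -0.52, -1.16, 0.06, 0.01, 0.11, -1], [0.28, -0.52, -1.16, 0.06, 0.01, 0.11, -1], [0.28, -0.53, -1.16, 0.06, 0.01, 0.11, -1], [0.28, -0.53, -1.16, 0.06, 0.01, 0.11, -1]]
[[1.41, -0.62, -0.99, 0.0, 0.0, 0.0, -1], [1.41, -0.62, -0.99, 0.0, 0.0, 0.0, -1], [1.41, -0.62, -0.99, 0.0, 0.0, 0.0, -1], [1.41, -0.62, -0.99, 0.0, 0.0, 0.0, -1], [1.41, -0.62, -0.99, 0.0, 0.0, 0.0, -1], [1.41, -0.62, -0.99, 0.0, 0.0, 0.0, -1], [1.41, -0.62, -0.99, 0.0, 0.0, 0.0, -1], [1.41, -0.62, -0.99, 0.0, 0.0, 0.0, -1]]
[[1.41, -0.62, -0.99, 0.0, 0.0, 0.0, -1], [1.41, -0.62, -0.99, 0.0, 0.0, 0.0, -1], [1.41, -0.62, -0.99, 0.0, 0.0, 0.0, -1], [1.41, -0.62, -0.99, 0.0, 0.0, 0.0, -1]]
```

Emit:
servo_tool([
  [[0.3,-0.5,-1.2,0,0,0.1,-1],[0.3,-0.5,-1.2,0,0,0.1,-1],[0.3,-0.5,-1.2,0,0,0.1,-1],[0.3,-0.5,-1.2,0,0,0.1,-1],[0.3,-0.5,-1.2,0,0,0.1,-1],[0.3,-0.5,-1.2,0,0,0.1,-1],[0.3,-0.5,-1.2,0,0,0.1,-1],[0.3,-0.5,-1.2,0,0,0.1,-1]],
])

```text
time_s: 15.3
position: [0.5817, 0.1625, 0.0872]
tool_rot: [3.133, 0.614, 1.488]
contact_force: [0.3, -0.5, -1.4]
finger_gap: 0.255
```

Emit:
servo_tool([
  [[1.4,-0.6,-1,0,0,0,-1],[1.4,-0.6,-1,0,0,0,-1],[1.4,-0.6,-1,0,0,0,-1],[1.4,-0.6,-1,0,0,0,-1],[1.4,-0.6,-1,0,0,0,-1],[1.4,-0.6,-1,0,0,0,-1],[1.4,-0.6,-1,0,0,0,-1],[1.4,-0.6,-1,0,0,0,-1]],
])

```text
time_s: 16.1
position: [0.5444, 0.3041, 0.0869]
tool_rot: [3.133, 0.614, 1.489]
contact_force: [0.1, -0.8, -1.3]
finger_gap: 0.253
```

Emit:
servo_tool([
  [[1.4,-0.6,-1,0,0,0,-1],[1.4,-0.6,-1,0,0,0,-1],[1.4,-0.6,-1,0,0,0,-1],[1.0,-0.5,-0.7,0,0,0,-1],[0,0,0,0,0,0,-1],[0,0,0,0,0,0,-1],[0,0,0,0,0,0,-1]],
])

```text
time_s: 16.8
position: [0.527, 0.3673, 0.0871]
tool_rot: [3.133, 0.615, 1.488]
contact_force: [0.3, -0.0, -1.2]
finger_gap: 0.252
```

Run:
```python
from h import *
np.set_printoptions(precision=4,suppress=True)
s,p,R=state();print(s['time_s'],p,R.as_matrix()[:,1],s['contact_force'],s['moment'])
t=snap('top','t5')
cv2.imwrite('pics/c5.png',cv2.resize(t['image'][185:285,105:240,::-1],(675,500),interpolation=2))
C=cloud(t);h=cv2.cvtColor(t['image'],cv2.COLOR_RGB2HSV)
m=np.zeros((480,640),bool);m[185:285,105:245]=1;m&=(C[...,2]>.055)&(C[...,2]<.12)&(h[...,0]>12)&(h[...,0]<32)
P=C[m];b=P[P[:,1]<.30];print(len(P),np.linalg.lstsq(np.c_[b[:,:2],np.ones(len(b))],b[:,2],rcond=None)[0],b.mean(0))
v,u=np.nonzero(m)
for y in np.arange(.19,.42,.01):
    q=P[abs(P[:,1]-y)<.005]
    if len(q):print('%.2f %d x %.4f %.4f z %.4f'%(y,len(q),*np.percentile(q[:,0],[2,98]),np.median(q[:,2])))
```

```text
16.8 [0.527  0.3673 0.0871] [ 0.9969 -0.0777  0.0071] [ 0.2979 -0.031  -1.1546] [ 0.457  -0.1479 -0.0345]
1875 [0.0091 0.005  0.0801] [0.5187 0.2501 0.0861]
0.20 54 x 0.4883 0.5457 z 0.0846
0.21 112 x 0.4844 0.5454 z 0.0864
0.22 108 x 0.4853 0.5483 z 0.0860
0.23 111 x 0.4856 0.5480 z 0.0859
0.24 107 x 0.4869 0.5479 z 0.0866
0.25 115 x 0.4872 0.5499 z 0.0856
0.26 112 x 0.4892 0.5497 z 0.0867
0.27 109 x 0.4891 0.5519 z 0.0868
0.28 115 x 0.4901 0.5511 z 0.0862
0.29 103 x 0.4906 0.5519 z 0.0866
0.30 115 x 0.4928 0.5537 z 0.0860
0.31 111 x 0.4929 0.5542 z 0.0859
0.32 103 x 0.4932 0.5511 z 0.0884
0.33 47 x 0.5129 0.5378 z 0.1121
0.34 43 x 0.5144 0.5364 z 0.1119
0.35 46 x 0.5144 0.5374 z 0.1118
0.36 64 x 0.5130 0.5512 z 0.1085
0.37 117 x 0.5036 0.5539 z 0.1087
0.38 83 x 0.5018 0.5558 z 0.1138
0.39 43 x 0.5025 0.5419 z 0.1127
0.40 39 x 0.5229 0.5424 z 0.1127
0.41 18 x 0.5227 0.5412 z 0.1119
```

View pics/c5.png

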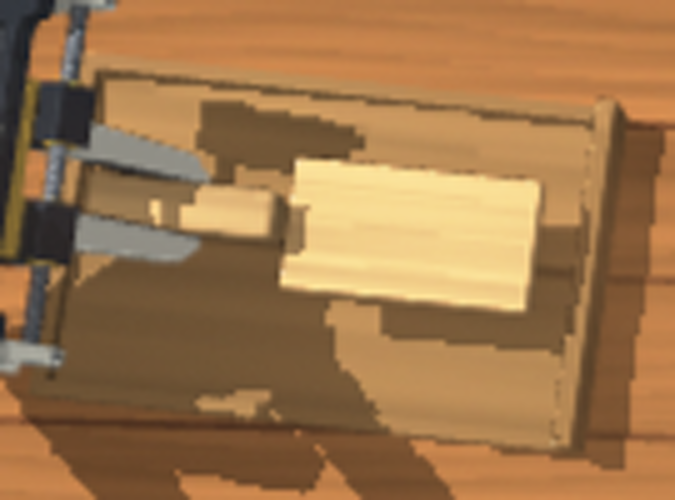

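Run:
```python
from h import *
s,p,R=state();T=tool(-4.75,35)
plan([.519,.368,.0271],T,8,-1)
print(T.inv().apply([0,0,1]),T.inv().apply([-np.sin(np.radians(4.6)),-np.cos(np.radians(4.6)),0]))
```

```text
[[0.43, -0.11, 0.61, 0.06, 0.03, -0.0, -1], [0.43, -0.11, 0.61, 0.06, 0.03, -0.0, -1], [0.43, -0.11, 0.61, 0.06, 0.03, -0.0, -1], [0.43, -0.11, 0.61, 0.06, 0.03, -0.0, -1], [0.43, -0.1, 0.61, 0.06, 0.03, -0.0, -1], [0.43, -0.1, 0.61, 0.06, 0.03, -0.0, -1], [0.43, -0.1, 0.61, 0.06, 0.03, -0.0, -1], [0.43, -0.1, 0.61, 0.06, 0.03, -0.0, -1]]
[-5.73576436e-01 -5.55111512e-17 -8.19152044e-01] [-0.81914924  0.00261799  0.57357447]
```

Emit:
servo_tool([
  [[0.43,-0.1,0.61,0.06,0,0,-1],[0.43,-0.1,0.61,0.06,0,0,-1],[0.43,-0.1,0.61,0.06,0,0,-1],[0.43,-0.1,0.61,0.06,0,0,-1],[0.43,-0.1,0.61,0.06,0,0,-1],[0.43,-0.1,0.61,0.06,0,0,-1],[0.43,-0.1,0.61,0.06,0,0,-1],[0,0,0,0,0,0,-1]],
])

```text
time_s: 17.65
position: [0.5193, 0.3682, 0.0332]
tool_rot: [-3.141, 0.616, 1.49]
contact_force: [-0.3, 0.4, -1.9]
finger_gap: 0.249
```

Emit:
servo_tool([
  [[0.06,0,0.08,0,0,0,-1],[0.06,0,0.08,0,0,0,-1],[0.06,0,0.08,0,0,0,-1],[0.06,0,0.08,0,0,0,-1],[0.06,0,0.08,0,0,0,-1],[0.06,0,0.08,0,0,0,-1],[0.06,0,0.08,0,0,0,-1],[0.06,0,0.08,0,0,0,-1]],
])

```text
time_s: 18.45
position: [0.5201, 0.3688, 0.0267]
tool_rot: [3.14, 0.614, 1.489]
contact_force: [-0.5, -0.7, -0.4]
finger_gap: 0.252
```

Emit:
servo_tool([
  [[0.06,0,0.08,0,0,0,-1],[0.06,0,0.08,0,0,0,-1],[0.06,0,0.08,0,0,0,-1],[0,0,0,0,0,0,-1]],
])

```text
time_s: 18.85
position: [0.52, 0.3688, 0.0236]
tool_rot: [3.14, 0.615, 1.489]
contact_force: [-0.2, -0.0, -1.2]
finger_gap: 0.255
```

Emit:
servo_tool([
  [[0.06,0,0.08,0,0,0,-1],[0.03,0,0.04,0,0,0,-1],[0,0,0,0,0,0,-1]],
])

```text
time_s: 19.15
position: [0.52, 0.3689, 0.0222]
tool_rot: [3.14, 0.614, 1.489]
contact_force: [-0.5, -0.3, -1.2]
finger_gap: 0.255
```

Run:
```python
from h import *
s,p,R=state();print(p,s['contact_force'],s['moment'])
```

```text
[0.52004187 0.36885712 0.02215444] [-0.54702556 -0.3107063  -1.16355687] [ 0.48565556 -0.07707209  0.02397138]
```

Emit:
servo_tool([
  [[-0.17,0,0.12,0,0,0,-1],[-0.17,0,0.12,0,0,0,-1],[-0.17,0,0.12,0,0,0,-1],[-0.17,0,0.12,0,0,0,-1],[0.03,0,0.04,0,0,0,-1],[0.03,0,0.04,0,0,0,-1],[0,0,0,0,0,0,-1]],
])

```text
time_s: 19.85
position: [0.5194, 0.3606, 0.0211]
tool_rot: [3.14, 0.614, 1.489]
contact_force: [0.9, -0.2, -0.9]
finger_gap: 0.255
```

Emit:
servo_tool([
  [[0.03,0,0.04,0,0,0,-1],[0.03,0,0.04,0,0,0,-1],[0,0,0,0,0,0,-1],[0,0,0,0,0,0,-1]],
])

```text
time_s: 20.25
position: [0.5194, 0.3607, 0.0203]
tool_rot: [3.14, 0.614, 1.489]
contact_force: [-0.0, 0.6, -0.3]
finger_gap: 0.256
```

Run:
```python
from h import *
s,p,R=state();print(p,s['contact_force'],s['moment'])
```

```text
[0.51944128 0.36069694 0.02028779] [-0.03330956  0.62552036 -0.28392375] [ 0.44961189 -0.12606405 -0.03014566]
```

Emit:
servo_tool([
  [[-0.07,0,0.06,0,0,0,-1],[-0.08,0,0.06,0,0,0,-1],[-0.08,0,0.06,0,0,0,-1],[0,0,0,0,0,0,-1]],
])

```text
time_s: 20.65
position: [0.5192, 0.3575, 0.0202]
tool_rot: [3.14, 0.615, 1.489]
contact_force: [-0.2, 0.1, -0.9]
finger_gap: 0.254
```

Emit:
servo_tool([
  [[-0.08,0,0.06,0,0,0,-1],[-0.08,0,0.06,0,0,0,-1],[0,0,0,0,0,0,-1]],
])

```text
time_s: 20.95
position: [0.5191, 0.3557, 0.0202]
tool_rot: [3.14, 0.614, 1.489]
contact_force: [0.8, 0.4, -0.1]
finger_gap: 0.251
```

Emit:
servo_tool([
  [[-0.08,0,0.06,0,0,0,-1],[0,0,0,0,0,0,-1]],
])

```text
time_s: 21.15
position: [0.519, 0.3548, 0.0202]
tool_rot: [3.14, 0.614, 1.488]
contact_force: [-1.1, 0.7, 1.1]
finger_gap: 0.253
```

Emit:
servo_tool([
  [[-0.08,0,0.06,0,0,0,-1],[0,0,0,0,0,0,-1]],
])

```text
time_s: 21.35
position: [0.5191, 0.3548, 0.0203]
tool_rot: [3.139, 0.612, 1.488]
contact_force: [-0.3, 5.3, 2.1]
finger_gap: 0.252
```

Emit:
servo_tool([
  [[-0.08,0,0.06,0,0,0,-1],[0,0,0,0,0,0,-1]],
])

```text
time_s: 21.55
position: [0.5191, 0.3548, 0.0203]
tool_rot: [3.138, 0.61, 1.489]
contact_force: [1.6, 8.3, 2.3]
finger_gap: 0.253
```

```bash
cat > chk.py <<'E'
from h import *
import sys
np.set_printoptions(precision=4,suppress=True)
tag=sys.argv[1];t=snap('top',tag);s,p,R=state();print(s['time_s'],p,s['contact_force'],s['moment'])
g=t['image'][185:285,105:245,::-1];cv2.imwrite(f'pics/c_{tag}.png',cv2.resize(g,(784,560),interpolation=2))
C=cloud(t);h=cv2.cvtColor(t['image'],cv2.COLOR_RGB2HSV).astype(int)
def fit(pts,ax):  # robust line: coordinate ax vs other
    a=np.array(pts);o=1-ax;f=np.polyfit(a[:,o],a[:,ax],1)
    for _ in range(3):
        r=a[:,ax]-np.polyval(f,a[:,o]);a=a[abs(r)<=max(2*r.std(),.0004)];f=np.polyfit(a[:,o],a[:,ax],1)
    return f,len(a)
# subpixel brightness edges of blade (bright) by gradient
v_=t['image'].astype(float).mean(2);gy=cv2.Sobel(v_,-1,0,1,ksize=3)
lo,hi=[],[]
for u in range(160,215):
    # expected side rows from ray inversion: search bright run near centre
    col=gy[195:272,u];m=C[195:272,u,2];k=(m>.014)&(m<.03)
    idx=np.nonzero(k)[0]
    if len(idx)<10:continue
    for e,L,sg in((idx.min(),hi,1),(idx.max(),lo,-1)):
        a=max(e-3,1);w=col[a:e+4]*sg;j=a+w.argmax()
        if 0<j<len(col)-1:
            y0,y1,y2=[col[j+d]*sg for d in(-1,0,1)];d=(y0-y2)/(2*(y0-2*y1+y2)+1e-9)
            L.append(ray(t,u,195+j+np.clip(d,-1,1),.020)[:2])
for n,L in(('x+ side',hi),('x- side',lo)):
    f,k=fit(L,0);print(n,f,'yaw',-np.degrees(np.arctan(f[0])),k)
q=C[195:272,100:245].reshape(-1,3)
k=q[(q[:,2]>.035)&(q[:,2]<.06)&(q[:,1]>.165)&(q[:,1]<.205)]
E=[[x,k[abs(k[:,0]-x)<.003][:,1].max()] for x in np.arange(.43,.59,.006) if (abs(k[:,0]-x)<.003).any()]
f,n=fit([[a,b] for a,b in E],1);print('board',f,np.degrees(np.arctan(f[0])),n)
E
python3 chk.py t6
```

```text
21.6 [0.5191 0.3548 0.0203] [0.4898 8.355  1.7891] [ 0.796   0.1089 -0.2451]
x+ side [0.0113 0.5944] yaw -0.6467186399562395 41
x- side [-0.2249  0.4989] yaw 12.672649033650352 24
board [-0.0798  0.229 ] -4.561818208695412 26
```

View pics/c_t6.png

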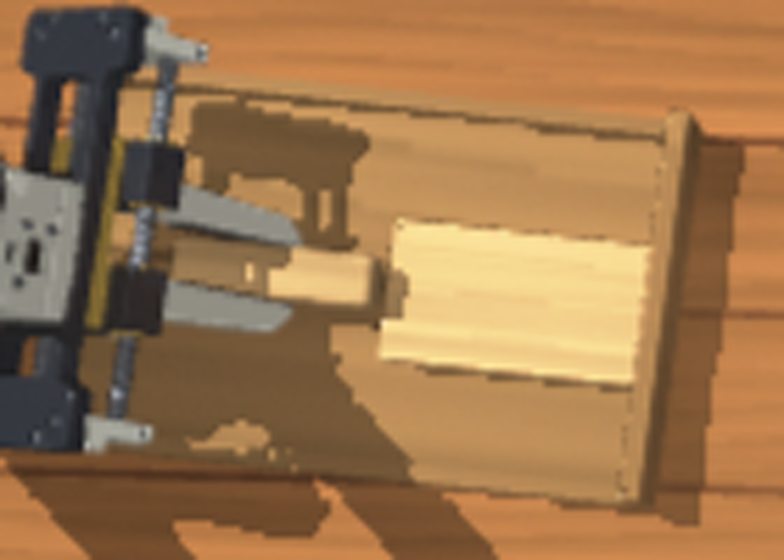

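Emit:
servo_tool([
  [[0.08,0,-0.06,0,0,0,-1],[0.02,0,-0.02,0,0,0,-1],[0,0,0,0,0,0,-1]],
], newtons=20)

```text
time_s: 21.9
position: [0.5191, 0.3548, 0.0202]
tool_rot: [3.139, 0.613, 1.489]
contact_force: [-0.3, 4.8, 2.0]
finger_gap: 0.257
```

Emit:
servo_tool([
  [[0,0,0,0,0,0,-0.4],[0,0,0,0,0,0,-0.3],[0,0,0,0,0,0,-0.1],[0,0,0,0,0,0,0.1],[0,0,0,0,0,0,0.1]],
])

```text
time_s: 22.4
position: [0.5188, 0.3537, 0.0199]
tool_rot: [3.141, 0.615, 1.489]
contact_force: [-0.5, 0.4, -0.5]
finger_gap: 0.534
```

```bash
cat > chk2.py <<'E'
from h import *
import sys
from chk_fit import fit
np.set_printoptions(precision=4,suppress=True)
tag=sys.argv[1];t=snap('top',tag);s,p,R=state();print(s['time_s'],p,s['contact_force'],s['finger_gap'])
C=cloud(t);h=cv2.cvtColor(t['image'],cv2.COLOR_RGB2HSV)
m=((h[...,2]>205)&(h[...,0]>12)&(h[...,0]<30)).astype(np.uint8);k=np.zeros_like(m);k[215:260,165:225]=1;m*=k
n,l,st,_=cv2.connectedComponentsWithStats(m);i=1+st[1:,4].argmax();m=l==i;print(st[i])
V,U=np.nonzero(m)
hi=[ray(t,u,V[U==u].min()-.5,.02)[:2] for u in range(178,208) if (U==u).any()]
lo=[ray(t,u,V[U==u].max()+.5,.02)[:2] for u in range(178,208) if (U==u).any()]
toe=[ray(t,U[V==v].max()+.5,v,.02)[:2] for v in range(V.min()+5,V.max()-4)]
for nm,L,a in(('hi',hi,0),('lo',lo,0),('toe',toe,1)):
    f,k=fit(L,a);print(nm,f,np.degrees(np.arctan(f[0])),k)
q=C[195:272,100:245].reshape(-1,3);k=q[(q[:,2]>.035)&(q[:,2]<.06)&(q[:,1]>.165)&(q[:,1]<.205)]
E=[[x,np.percentile(k[abs(k[:,0]-x)<.003][:,1],95)] for x in np.arange(.43,.59,.006)]
f,n=fit(E,1);print('board',f,np.degrees(np.arctan(f[0])))
q=C[205:245,160:212].reshape(-1,3);q=q[(q[:,2]>.012)&(q[:,2]<.03)&(abs(q[:,0]-.515)<.025)];print('plane',np.linalg.lstsq(np.c_[q[:,:2],np.ones(len(q))],q[:,2],rcond=None)[0],q.mean(0))
E
cat > chk_fit.py <<'E'
import numpy as np
def fit(pts,ax):
    a=np.array(pts);o=1-ax;f=np.polyfit(a[:,o],a[:,ax],1)
    for _ in range(3):
        r=a[:,ax]-np.polyval(f,a[:,o]);a=a[abs(r)<=max(2*r.std(),.0004)];f=np.polyfit(a[:,o],a[:,ax],1)
    return f,len(a)
E
python3 chk2.py t7
```

```text
22.45 [0.5188 0.3538 0.02  ] [-0.641  -0.4767 -0.5272] 0.5445962371719818
[ 172  224   50   29 1116]
hi [0.079  0.5234] 4.516366827854942 30
lo [0.0769 0.4607] 4.400143346634908 30
toe [-0.0878  0.237 ] -5.019365486722972 19
board [-0.0815  0.2297] -4.6579086404815735
plane [0.0066 0.0001 0.0161] [0.5174 0.2633 0.0196]
```

Emit:
servo_tool([
  [[0,0,-0.5,0,0,0,0.3],[0,0,-1,0,0,0,0.3],[0,0,-2,0,0,0,0.3],[0,0,-2,0,0,0,0.3],[0,0,-2,0,0,0,0.3],[0,0,-2,0,0,0,0.3],[0,0,-2,0,0,0,0.3],[0,0,-2,0,0,0,0.3]],
])

```text
time_s: 23.25
position: [0.525, 0.4327, 0.132]
tool_rot: [3.139, 0.613, 1.489]
contact_force: [1.0, 0.3, -0.2]
finger_gap: 0.647
```

Run:
```python
from h import *
s,p,R=state();print(p)
plan([.52,.36,.30],tool(-4.7,0),8,.3)
```

```text
[0.52499216 0.43266641 0.13200679]
[[-1.95, 0.01, -1.19, 0.01, 4.39, 0.0, 0.3], [-1.86, 0.01, -1.34, 0.01, 4.39, 0.0, 0.3], [-1.75, 0.01, -1.48, 0.01, 4.39, 0.0, 0.3], [-1.63, 0.01, -1.61, 0.01, 4.39, 0.0, 0.3], [-1.5, 0.01, -1.73, 0.01, 4.39, 0.0, 0.3], [-1.37, 0.01, -1.84, 0.01, 4.39, 0.0, 0.3], [-1.22, 0.01, -1.94, 0.01, 4.39, 0.0, 0.3], [-1.07, 0.01, -2.02, 0.01, 4.39, 0.0, 0.3]]
```

Emit:
servo_tool([
  [[-1.9,0,-1.2,0,4.4,0,0.3],[-1.8,0,-1.4,0,4.4,0,0.3],[-1.7,0,-1.5,0,4.4,0,0.3],[-1.6,0,-1.6,0,4.4,0,0.3],[-1.5,0,-1.7,0,4.4,0,0.3],[-1.4,0,-1.8,0,4.4,0,0.3],[-1.2,0,-1.9,0,4.4,0,0.3],[0,0,0,0,0,0,0.3]],
])

```text
time_s: 24.05
position: [0.5215, 0.3685, 0.2824]
tool_rot: [3.132, 0.071, 1.486]
contact_force: [0.2, -0.0, 0.8]
finger_gap: 0.65
```

```bash
python3 chk2.py t8
python3 - <<'E'
from h import *
w=snap('wrist','w8');s=snap('scene','s8');t=load('t8')
d=np.zeros((600,800,3),np.uint8);d[:360,:480]=cv2.resize(w['image'][:,:,::-1],(480,360));d[:300,490:790]=cv2.resize(s['image'][170:270,240:340,::-1],(300,300),interpolation=2)
d[360:600,:480]=cv2.resize(t['image'][165:245,250:410,::-1],(480,240),interpolation=2)
d[300:600,490:790]=cv2.resize(s['image'][320:420,210:310,::-1],(300,300),interpolation=2)
cv2.imwrite('pics/c8.png',d)
E
```

```text
24.1 [0.5208 0.3691 0.2798] [-0.2589  0.1017  0.3173] 0.6517700360072861
[172 224  29  27 548]
hi [0.0638 0.5277] 3.651561612913383 20
lo [0.0541 0.4669] 3.0948416833716714 19
toe [-0.3831  0.4476] -20.961116560248623 17
board [-0.0843  0.2312] -4.82071034001136
plane [0.0016 0.0022 0.0184] [0.5174 0.2631 0.0197]
```

View pics/c8.png

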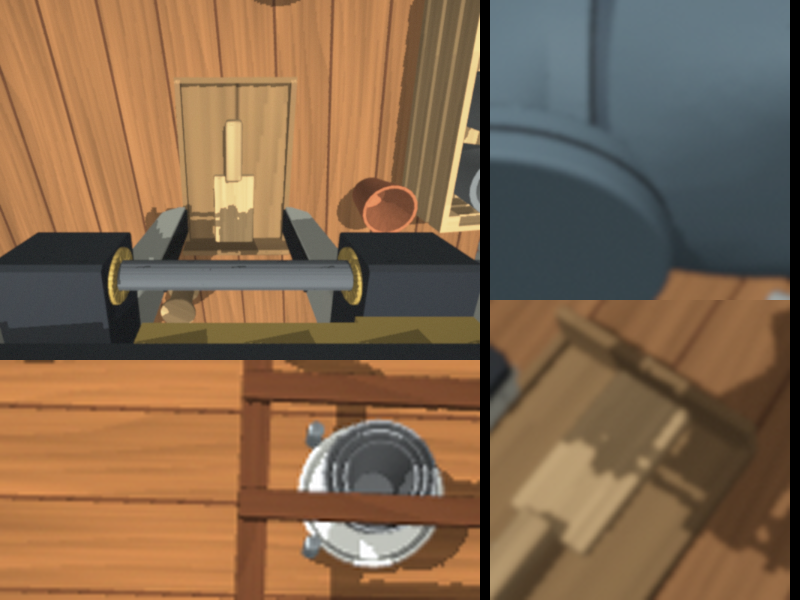

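Run:
```python
from h import *
np.set_printoptions(precision=3,suppress=True)
w=load('w8');cv2.imwrite('pics/c9.png',cv2.resize(w['image'][220:345,255:375,::-1],(576,600),interpolation=2))
for v in range(300,340,3):print(v,ray(w,310,v,.02)[:2],dep(w,310,v))
t=load('t8');C=cloud(t);q=C[175:240,345:410].reshape(-1,3)
for a,b in((.015,.03),(.08,.11)):
    k=q[(q[:,2]>a)&(q[:,2]<b)];print(a,len(k),k.min(0),k.max(0),np.linalg.lstsq(np.c_[k[:,:2],np.ones(len(k))],k[:,2],rcond=None)[0])
```

```text
300 [0.507 0.222] [0.507 0.223 0.021]
303 [0.506 0.218] [0.507 0.218 0.022]
306 [0.506 0.213] [0.527 0.455 0.441]
309 [0.506 0.209] [0.506 0.21  0.022]
312 [0.505 0.205] [0.505 0.205 0.021]
315 [0.505 0.2  ] [0.505 0.201 0.021]
318 [0.505 0.196] [0.505 0.195 0.019]
321 [0.504 0.191] [0.504 0.191 0.02 ]
324 [0.504 0.187] [0.504 0.191 0.026]
327 [0.503 0.182] [0.504 0.19  0.032]
330 [0.503 0.178] [0.504 0.19  0.039]
333 [0.503 0.173] [0.504 0.19  0.045]
336 [0.502 0.169] [0.504 0.187 0.047]
339 [0.502 0.164] [0.503 0.182 0.046]
0.015 242 [ 0.536 -0.254  0.015] [ 0.658 -0.134  0.03 ] [0.003 0.006 0.019]
0.08 413 [ 0.554 -0.241  0.08 ] [ 0.646 -0.148  0.102] [-0.016  0.017  0.102]
```

View pics/c9.png

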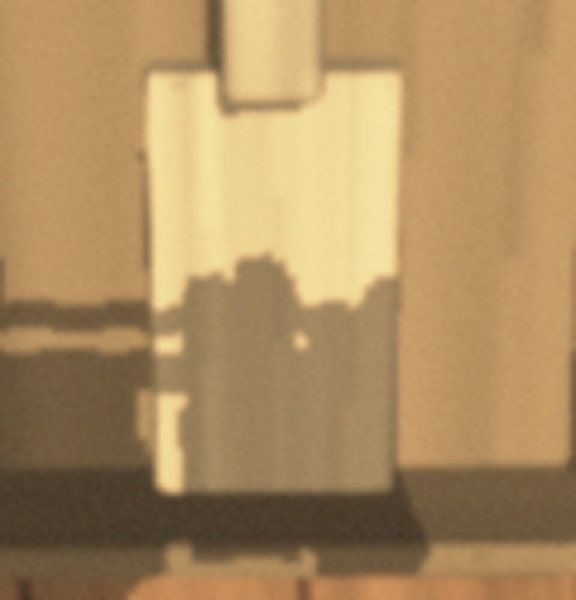

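```bash
python3 -c "
from station import manip
print(manip.finish_job())"
```

```text
the job is handed in; nothing more can be done
None
```

The job is handed in at about 24 s of the 54 s allowed. The tamper lies flat in the tray with its blade end against the tall end board. The pots are still nested in the saucer, which stands on the bench behind the pegs.

**Drawing out:** I gripped the handle with the gripper leaned 35° and pulled slowly along the tamper's axis, with about 7 N at most at the wrist. The saucer stopped on the pegs. The pots leaned back in the saucer as it tipped off the blade, then stood upright again once the blade was clear. The robot touched neither saucer nor pots.

**Placing:** I lowered the tamper to the tray floor and pushed it gently against the end board, with about 8 N at the wrist. I then eased off, released and backed away to 0.28 m.

**Last checks:**
- **Square:** in the overhead picture just after release the blade's sides read about −4.5° and the board −4.6 to −4.8°.
- **Snug:** the last wrist picture and its depth readings show no gap between blade end and board.
- **Flat:** the blade top lies level at z ≈ 20 mm.
- **Pots:** the saucer rim is level at about 20 mm, so it stands on the bench. The pot rims are close to level and still nested.

**Checks that failed or disagreed:**
- Three angle readings were unusable: the first blade-side fit, the blade-side fit after backing away (spoilt by the gripper's shadow), and the blade-end line from the overhead camera, where the board hides that edge.
- The arm hid the rack from the scene camera at the end, so the pots were checked only from overhead.
- I did not measure the other things on the bench again.

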